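# Lock back the sprung tension wheel of a note-banding machine

### The job

Lock back the banding machine's sprung tension wheel so that a new band reel can be fitted: take the locking pin (the one with the flat tab) from the service block, put it through the hole in the wheel's broad spoke and with it turn the wheel counter-clockwise against its spring until the pin finds the hole in the keeper plate underneath. Push the pin fully home, with its collar on the wheel, and let go, so that the pin alone holds the wheel back. Work by feel, never forcing the pin against the machine (about 40 N would damage it), and do not knock over or shift the other things.

Things in the scene. Friction and masses are not known exactly. Their poses are not given: they have to be found in the camera images.
- machine: note-banding machine, cover off, white with a grey deck, 240 (its x) x 320 (its y) mm, deck 80 mm above the table; fixed. Origin: on the table under the wheel's axis; z up, slotted front faces -x. Apart from the stamp, nothing on the deck stands more than 31 mm above it
- keeper_top (a point): point on the wheel's axis at the top face of the dark square keeper plate (90 mm, 96 mm above the table) under the wheel. The plate has one hole, 12 mm wide with a small chamfer, 16 mm deep, 34 mm from the axis. It is clamped differently each time: its hole meets the wheel's hole somewhere between 0.6 and 1.16 rad of wheel turn; glimpsed between the spokes, to be found by feel
- wheel (a joint): turn of the tension wheel about its upright axis, rad: 0 = at rest against its stop, grows counter-clockwise seen from above, end stop at 1.5. A spring drives it back to 0 with 0.064 N m at 0, rising by 0.08 N m per rad (at the pin hole 1.9 N at rest, about 4.2 N at 1 rad)
- wheel_axis (a point): centre of the wheel on its axis, at the height of its top face (108 mm above the table); axes as the machine's. The wheel is aluminium, 128 mm across, 10 mm thick, 2 mm clear above the keeper plate; it has a rim, a hub, two thin spokes and one broad spoke with the pin hole
- wheel_hole (a point): centre of the pin hole in the broad spoke, at the wheel's top face; it turns with the wheel. The hole goes right through, 11.2 mm wide with a 1.5 mm chamfer, 34 mm from the axis. At rest it lies in the machine's +y direction from the axis
- block: grey service block on the table, 60 (its x) x 130 (its y) x 40 mm, fixed; two upright 14 mm holes at y = +35 and -35 mm, one with the locking pin, the other with the spindle, in either order. Origin: centre of its underside
- pin: steel locking pin, about 60 g, 60 mm long, upright in one hole of the block, collar resting on the block's top (foot 14 mm above the table). Origin: centre of its foot; z up along it. Round shank 10 mm in diameter (foot chamfered to 7 mm) from z = 0 to 26 mm, collar 18 mm in diameter from 26 to 30 mm, flat tab to grip from 30 to 60 mm, 10 mm thick (its x), 24 mm wide (its y)
- pin_collar (a point): point on the pin's axis at the underside of the collar, 26 mm above its foot. With the foot through the wheel and standing on the keeper plate it is 14 mm above the wheel's top; fully home the collar rests on the wheel and the foot is 14 mm down in the keeper's hole
- spindle: a spare steel roller spindle standing in the block's other hole: round knob 22 mm across on top, no flat tab. Bystander, not the pin
- stamp_a: round rubber stamp with a clear ball grip, 40 mm across, 64 mm tall, standing on a corner of the machine's deck. Bystander
- stamp_b: the same kind of stamp standing on the table. Bystander
- stapler: blue and black desk stapler, 140 x 34 x 55 mm. Bystander
- calculator: grey desk calculator 150 x 100 x 20 mm. Bystander
- pen_cup: black pen cup, 76 mm across, 95 mm tall. Bystander
- card_reader: black card reader 150 x 75 x 26 mm. Bystander

How it is judged:
By the outcome, as a careful person would: the job done as asked, in the order asked, and still so for the second after the job is handed in, with the robot touching nothing.
It also fails if it takes over 72 s, if anything falls off the work surface, if the arm or the gripper's body presses on something with over 40 N, if the wrist force passes 120 N, or if a joint passes its speed limit or range.

### The arm

A 6-joint arm with a two-finger parallel gripper is mounted at the origin on the work surface. World frame = base frame: x ahead of the robot, y to its left, z up, the work surface at z = 0. Lengths are in m, angles in rad, forces in N, time in s.
With the tool pointing down it reaches from about 0.425 to 0.95 m from the base axis. Payload 3.5 kg.
Tool frame: the origin (TCP) lies at the very end of the fingers, on their centre line; the grasp point (between the pads) lies 19 mm behind it; x points along the fingers, z is the direction in which the jaws open and shut, and the axes are right-handed (so a half turn about x gives the same grasp; the last joint's range is limited). The gripper opens to 85 mm and grips with 20 to 120 N. Pads are 22 mm wide; open, the fingers measure 114 mm over their backs; the gripper's body (76 mm by 85 mm) begins 54 mm behind the grasp point. The pads swing forward as they close: fully open they stand 13 mm farther back than shut.
Start: joints at [-1.326, 0.286, 1.577, -0, 1.279, -0.15], TCP at [0.26, -0.623, 0.231] pointing down, gripper open.
Joint ranges: [-2.77, 2.77], [-0.9, 2.22], [0.21, 2.48], [-1.53, 4.67], [0.24, 2.81], [-2.84, 2.84]. Speed limits (rad/s): [2.79, 2.79, 3.14, 3.14, 3.14, 3.14].

### API

Orientations are given as a unit quaternion [x, y, z, w].
In Python, from plant import ctrl, cams gives the robot as it stands.
- The arm moves only by the tool play_rows, never from a script. Its argument "rows" is a list of rows, each a list of 3 entries, a list of its own where there are three numbers: the opening in per cent of the stroke, from 0 (shut) to 100 (fully open), then the shift along the tool's x, y, z in units of 0.3 m (1.0 is 0.3 m), then the turn, a rotation vector about the tool's x, y, z in units of pi/2 rad (1.0 is pi/2 rad). A call has 1 to 10 rows; each row is the pose to reach, as a shift and turn from the pose commanded when the call began, along the tool's axes at that moment; what a row does not reach only later rows make up. A row lasts 1/12 s, in which the tool goes at most 41.7 mm and 7.16 degrees, less where a joint would pass 70% of its speed; a pose out of reach is approached as far as the arm can. A call with a number of a shift or a turn outside -1 to 1 is refused whole. A call with a gripper value outside its range is refused whole. The fingers move at their own pace and stop on an object; "force" is the grip in N (left out, the last holds). Time passes only in rows, so rows that repeat a pose let the fingers close. It gives the time, the measured TCP pose, the force and the opening at its end, in the units of the state.
- ctrl.get_state(): the state, without advancing time (a new reading comes with each control period).
- cams.read_camera(name): name is "scene" or "top"; returns a dict with "color" (480x640x3 uint8, red, green, blue), "fx", "fy", "cx", "cy" (pixels), "view" (4x4, takes a point from world to camera coordinates). Camera axes: x right, y down, z forward; pixel columns grow to the right and rows downward; lengths in m; the calibration is good to about 2 mm. A picture is of the moment at which its call begins. There is no depth.
- ctrl.sign_off(): hands the job in, once; it reports no verdict.
The state is a dict: "time": time; "qpos": joint angles; "dq": joint speeds; "joint_efforts": joint torques, N m; "eef_pos": TCP position; "tcp_rot": TCP orientation; "contact_force": force on the tool from outside, world axes, zero at the start; "wrist_torque": the same for the moment, N m; "opening": opening from 0.0 (shut) to 1.0 (fully open).
Only numpy, scipy, OpenCV 4.12 (cv2) and the standard library are available. Lean on these libraries where they do the work, as an engineer would, in place of code of your own. Each camera call takes 0.05 s, during which the arm holds its last target. There are 200 camera calls.

## Working session

There is one attempt and no reset: what is moved stays moved. The work goes in short steps, Python scripts to look and compute and a tool call to move; the robot and the scene stay as the last step left them, time stands still between calls to the robot, and variables do not carry over. Pictures are saved under pics/ and viewed, about 8 in all and at most 12, crops included, and the job is handed in when it is done.

Besides the shell and the picture viewer there is one more tool, called after "Request:" as name([rows], argument=value, ...), one row to a line, values as JSON. play_rows: Moves the arm, as the interface text tells. Shifts and turns lie within -1 to 1; 1 stands for 0.3 m of shift or pi/2 rad of turn. Its arguments: {"type":"object","properties":{"rows":{"type":"array"},"force":{"type":"number"}},"required":["rows"]}

```bash
mkdir -p pics; ls
python3 - <<'E'
from plant import ctrl,cams
import cv2
for n in("scene","top"):
    d=cams.read_camera(n); cv2.imwrite(f"pics/{n}0.png",d["color"][:,:,::-1]); print(n,d["fx"],d["cx"],d["cy"],d["view"].round(4).tolist())
print(ctrl.get_state())
E
```

```text
pics
scene 559.3669993290304 313.396703419877 246.6400327663886 [[-0.5488, 0.836, 0.0002, 0.2954], [0.596, 0.3915, -0.7011, -0.2214], [-0.5862, -0.3846, -0.7131, 1.6093], [0.0, 0.0, 0.0, 1.0]]
top 584.8364707771957 316.4154087880363 240.53770212957855 [[-0.1125, -0.9937, 0.002, 0.0177], [-0.9701, 0.1094, -0.2166, 0.5204], [0.215, -0.0263, -0.9763, 1.2946], [0.0, 0.0, 0.0, 1.0]]
{'time': 0.1, 'qpos': array([-1.32600956e+00,  2.87096838e-01,  1.57803155e+00,  1.33766057e-05,
        1.27857493e+00, -1.50000092e-01]), 'dq': array([-0.00030066, -0.00297237, -0.00359759,  0.0002375 , -0.00057025,
        0.00108832]), 'joint_efforts': array([ 1.05020008e-03, -4.07292473e+01, -2.93699616e+01, -1.50714736e-04,
        3.41941726e-03,  4.43329666e-07]), 'eef_pos': array([ 0.2594991 , -0.62248948,  0.23007179]), 'tcp_rot': array([ 0.39273987,  0.58889551, -0.39172902,  0.58779746]), 'contact_force': array([-0.52841748,  0.22683244,  0.02782763]), 'wrist_torque': array([ 0.04329687,  0.00472703, -0.05457397]), 'opening': 0.9977314360139877}
```

View pics/scene0.png

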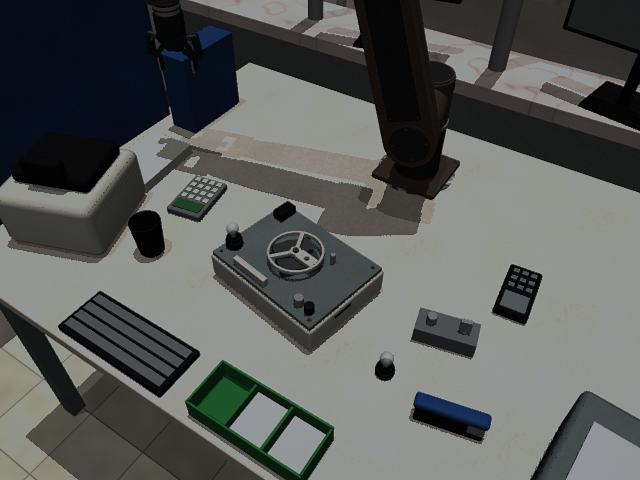

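View pics/top0.png

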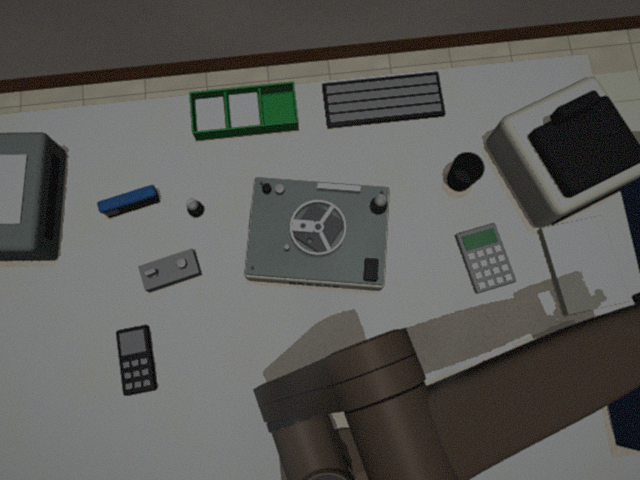

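The top view shows the block at about (170,270), with the flat-tab pin on the left at (151,272) and the round knob at (182,264). The wheel is at about (319,227) with its broad spoke to the left. In the scene view the wheel is at (296,254) and the pin at (465,326). I'll zoom in on both.

```bash
cat > h.py <<'E'
import numpy as np,cv2
from plant import ctrl,cams
def cam(n):
    d=cams.read_camera(n); return d
def ray(d,u,v):
    V=d["view"];R=V[:3,:3];c=-R.T@V[:3,3]
    return c,R.T@np.array([(u-d["cx"])/d["fx"],(v-d["cy"])/d["fy"],1])
def onz(d,u,v,z):
    c,r=ray(d,u,v); return c+r*(z-c[2])/r[2]
def proj(d,p):
    q=d["view"][:3,:3]@np.asarray(p)+d["view"][:3,3]
    return np.array([d["fx"]*q[0]/q[2]+d["cx"],d["fy"]*q[1]/q[2]+d["cy"]])
def tri(d1,u1,d2,u2):
    c1,r1=ray(d1,*u1);c2,r2=ray(d2,*u2)
    s=np.linalg.lstsq(np.c_[r1,-r2],c2-c1,rcond=None)[0]
    a,b=c1+r1*s[0],c2+r2*s[1]; return (a+b)/2,np.linalg.norm(a-b)
def crop(im,x,y,w,h,k,bright=1):
    return cv2.convertScaleAbs(cv2.resize(im[y:y+h,x:x+w,::-1],None,fx=k,fy=k,interpolation=cv2.INTER_CUBIC),alpha=bright)
E
python3 - <<'E'
from h import *
t=cam("top")["color"];s=cam("scene")["color"]
a=np.vstack([np.hstack([crop(t,135,240,80,60,5,1.6),crop(t,280,195,80,60,5,1.6)]),np.hstack([crop(s,405,300,80,60,5,1.6),crop(s,258,222,80,60,5,1.6)])])
cv2.imwrite("pics/z1.png",a)
E
```

```text
(no output)
```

View pics/z1.png

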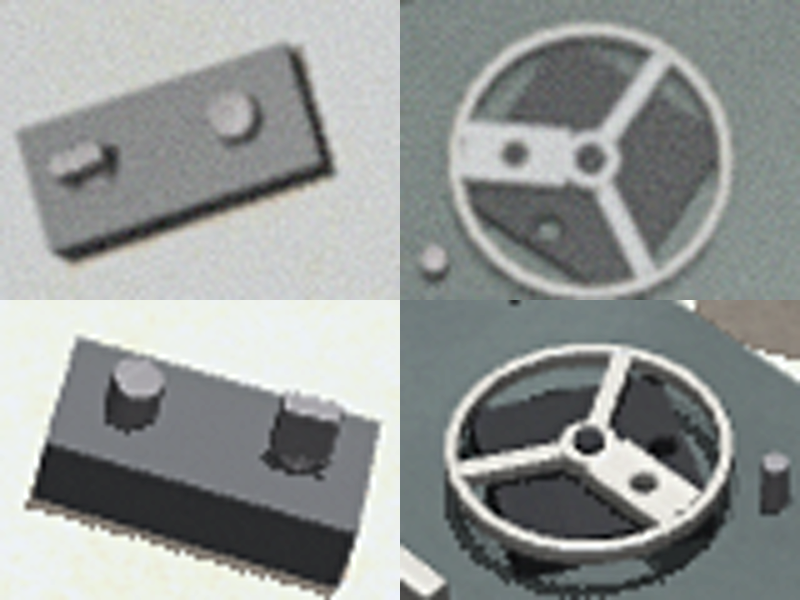

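The top crop shows the tab at (80,160) in crop pixels, elongated along the block. The wheel hub is at (591,158), the pin hole at (515,154) and the keeper hole at (548,231). The scene crop shows the tab top at (312,405), the hub at (588,441), the pin hole at (645,484) and the keeper hole at (663,443). Next I'll measure these.

Run:
```python
from h import *
T=cam("top");S=cam("scene")
def big(m,pick=None):
    n,l,st,c=cv2.connectedComponentsWithStats(m.astype(np.uint8)); return [(i,st[i],c[i]) for i in range(1,n) if st[i][4]>5],l
def full(x,y,x0,y0): return ((x+.5)/5-.5+x0,(y+.5)/5-.5+y0)
at=[full(591-400,158,280,195),full(515-400,154,280,195),full(548-400,231,280,195),full(80,160,135,240),full(232,114,135,240)]
sc=[full(588-400,441-300,258,222),full(645-400,484-300,258,222),full(663-400,443-300,258,222),full(312,405-300,405,300),full(138,378-300,405,300)]
for n,a,b,z in zip(("axis","whole","khole","tab","knob"),at,sc,(.108,.108,.096,.074,.07)):
    print(n,onz(T,*a,z).round(4),onz(S,*b,z).round(4),tri(T,a,S,b)[0].round(4),round(tri(T,a,S,b)[1],4))
for d,(x,y,w,h),nm in((T,(280,195,80,60),"top"),(S,(258,222,80,60),"scene")):
    g=cv2.resize(d["color"][y:y+h,x:x+w],None,fx=4,fy=4,interpolation=cv2.INTER_CUBIC).max(2)
    cs,_=cv2.findContours((g>(125 if nm=="top" else 130)).astype(np.uint8),cv2.RETR_CCOMP,cv2.CHAIN_APPROX_NONE)
    for c in sorted(cs,key=len)[-6:]:
        if len(c)<20: continue
        e=cv2.fitEllipse(c);u,v=(e[0][0]+.5)/4-.5+x,(e[0][1]+.5)/4-.5+y
        print(nm,len(c),np.round((u,v),2),np.round(np.array(e[1])/4,1),onz(d,u,v,.108).round(4))
x,y=135,240
g=T["color"][y:y+60,x:x+80].max(2)
print(g[28:40:1,5:26])
```

```text
axis [ 0.5401 -0.0462  0.108 ] [ 0.5407 -0.0464  0.108 ] [ 0.5403 -0.0464  0.1077] 0.0004
whole [ 0.5458 -0.0127  0.108 ] [ 0.5485 -0.0109  0.108 ] [ 0.5464 -0.0126  0.1052] 0.0003
khole [ 0.5117 -0.0237  0.096 ] [ 0.5138 -0.0246  0.096 ] [ 0.5125 -0.0245  0.0947] 0.0018
tab [0.486 0.339 0.074] [0.4874 0.341  0.074 ] [0.4862 0.3401 0.0721] 0.0013
knob [0.5002 0.2705 0.07  ] [0.5105 0.2751 0.07  ] [0.5023 0.2728 0.0595] 0.0003
top 81 [295.03 212.45] [1.5 9.8] [0.5775 0.001  0.108 ]
top 82 [310.82 201.35] [ 1.2 10.3] [ 0.5993 -0.0371  0.108 ]
top 89 [302.48 225.32] [7.4 7.7] [ 0.546  -0.0125  0.108 ]
top 97 [317.71 226.26] [8.2 8.4] [ 0.54  -0.046  0.108]
top 160 [299.36 239.49] [ 9.2 24.2] [ 0.5145 -0.0021  0.108 ]
top 668 [310.01 221.43] [ 33.1 130.7] [ 0.553  -0.0302  0.108 ]
scene 82 [334.81 234.63] [ 2.8 10.3] [0.452  0.0013 0.108 ]
scene 94 [261.04 276.35] [ 5.  11.1] [ 0.6444 -0.0623  0.108 ]
scene 308 [311.05 246.59] [18.9 30.3] [ 0.5132 -0.0227  0.108 ]
scene 342 [289.35 261.67] [16.3 37.1] [ 0.577  -0.0367  0.108 ]
scene 405 [285.39 243.35] [20.9 35.7] [ 0.5362 -0.0761  0.108
[... 435 characters left out ...]
8  85  89 105 114 108 111 110 116 103  96  82  66  53  41  37
   51  83  87]
 [ 95  82  85  85  93 108 113 112 110 107 104  83  63  44  33  38  36  38
   61  83  91]
 [106  87  85  84  89 100 105 100  80  72  69  45  36  39  45  57  57  49
   69  90  89]
 [111  87  87  88  85  85  80  60  42  40  46  43  52  60  72  83  75  61
   75  90  88]
 [116  99  85  87  88  86  76  62  48  40  45  53  70  81  92  95  77  77
   81  84  85]
 [122 100  83  87  85  89  91  81  67  60  59  72  75  82  85  81  85  83
   86  90  91]
 [122 110  91  83  85  85  87  91  85  76  75  79  85  89  86  86  88  93
   90  88  87]
 [126 113  92  83  93  86  90  91  85  84  88  84  86  90  89  85  87  90
   89  91  89]]
```

```bash
cat >> h.py <<'E'
from scipy.spatial.transform import Rotation as Ro
def to(p,jaw=None):
    """shift (units) from present measured pose to p, turn (units) to tool-down with jaw dir angle (deg, mod 180)"""
    s=ctrl.get_state();R=Ro.from_quat(s["tcp_rot"])
    print("t",round(s["time"],2),"pos",s["eef_pos"].round(4),"F",s["contact_force"].round(1),"open",round(s["opening"],3))
    M=R.as_matrix();print("axes",M.round(3).tolist(),"jaw deg",np.degrees(np.arctan2(M[1,2],M[0,2])).round(2))
    print("shift",(M.T@(np.asarray(p)-s["eef_pos"])/.3).round(4))
    if jaw is not None:
        for a in(jaw,jaw+180):
            a=np.radians(a);z=np.array([np.cos(a),np.sin(a),0]);x=np.array([0,0,-1.])
            T=Ro.from_matrix(np.c_[x,np.cross(z,x),z]);print("turn",((R.inv()*T).as_rotvec()/(np.pi/2)).round(4))
E
python3 - <<'E'
from h import *
T=cam("top")
x,y=135,240;k=5
g=cv2.resize(T["color"][y:y+60,x:x+80],None,fx=k,fy=k,interpolation=cv2.INTER_CUBIC)
g=cv2.GaussianBlur(g,(0,0),3).max(2)
n,l,st,c=cv2.connectedComponentsWithStats((g>97).astype(np.uint8))
i=l[160,75];print(st[i])
pts=np.argwhere(l==i)[:,::-1].astype(float)
W=np.array([onz(T,(u+.5)/k-.5+x,(v+.5)/k-.5+y,.074) for u,v in pts[::7]])[:,:2]
m=W.mean(0);w,V=np.linalg.eigh(np.cov(W.T));print(m,np.sqrt(12*w),np.degrees(np.arctan2(*V[::-1,1])))
r=cv2.minAreaRect((W*1e4).astype(np.float32));print(r)
for q in [(20,130),(285,43),(325,170),(58,250)]: print(onz(T,(q[0]+.5)/k-.5+x,(q[1]+.5)/k-.5+y,.04).round(4))
print(onz(T,380,203,.12))
to([.58,-.35,.231],20)
E
```

```text
[ 49 145  48  28 772]
[0.48716039 0.34224066] [0.00745202 0.02107956] 105.65158955534991
((4872.66357421875, 3422.447509765625), (79.88699340820312, 213.7571563720703), 13.293892860412598)
[0.5099 0.3749 0.04  ]
[0.5373 0.2501 0.04  ]
[0.4753 0.2358 0.04  ]
[0.452  0.3602 0.04  ]
[ 0.57465833 -0.18991961  0.12      ]
t 0.35 pos [ 0.2596 -0.6229  0.231 ] F [ 0.1 -0.1 -0.2] open 1.0
axes [[-0.0, 0.923, 0.385], [0.001, 0.385, -0.923], [-1.0, 0.0, -0.001]] jaw deg -67.38
shift [ 3.0000e-04  1.3357e+00 -4.2890e-01]
turn [-9.709e-01 -2.000e-04 -3.000e-04]
turn [ 1.0291e+00 -3.0000e-04  2.0000e-04]
```

The pin tab is at (0.487, 0.3405) with its long axis at about 104°, so the jaw goes to 14°. The wheel axis is at (0.5402, -0.0462). The hole bearing is 80.2° at rest and the keeper hole bearing is about 141°, which puts the turn at about 1.06 rad. Now moving out.

Request:
play_rows([
  [100,[0,0.1,0],[-0.045,0,0]],
  [100,[0,0.2,0],[-0.09,0,0]],
  [100,[0,0.3,0],[-0.135,0,0]],
  [100,[0,0.4,0],[-0.18,0,0]],
  [100,[0,0.5,0],[-0.225,0,0]],
  [100,[0,0.6,0],[-0.27,0,0]],
  [100,[0,0.7,0],[-0.315,0,0]],
  [100,[0,0.8,0],[-0.36,0,0]],
  [100,[0,0.9,0],[-0.405,0,0]],
  [100,[0,1.0,0],[-0.45,0,0]],
], force=60)

```text
time: 1.18
eef_pos: [0.5378, -0.5069, 0.2313]
tcp_rot: [0.163, 0.688, -0.163, 0.688]
contact_force: [0.0, 0.3, -0.1]
opening: 1.001
```

Request:
play_rows([
  [100,[0,0.1,-0.03],[-0.045,0,0]],
  [100,[0,0.2,-0.06],[-0.09,0,0]],
  [100,[0,0.3,-0.09],[-0.135,0,0]],
  [100,[0,0.4,-0.12],[-0.18,0,0]],
  [100,[0,0.5,-0.15],[-0.225,0,0]],
  [100,[0,0.6,-0.18],[-0.27,0,0]],
  [100,[0,0.7,-0.21],[-0.315,0,0]],
  [100,[0,0.8,-0.24],[-0.36,0,0]],
  [100,[0,0.9,-0.27],[-0.405,0,0]],
  [100,[0,1.0,-0.27],[-0.45,0,0]],
])

```text
time: 2.02
eef_pos: [0.5994, -0.2015, 0.2315]
tcp_rot: [-0.085, 0.702, 0.085, 0.702]
contact_force: [-0.1, 0.8, 0.1]
opening: 0.997
```

```bash
python3 -c "
from h import *
to([.55,.09,.231],14);to([.487,.3405,.15],14)"
```

```text
t 2.02 pos [ 0.5994 -0.2015  0.2315] F [-0.1  0.8  0.1] open 0.997
axes [[-0.001, -0.239, 0.971], [0.0, 0.971, 0.239], [-1.0, 0.0, -0.0]] jaw deg 13.82
shift [0.002  0.9827 0.0723]
turn [-0.002  -0.0003 -0.0003]
turn [ 1.998e+00 -4.000e-04  4.000e-04]
t 2.02 pos [ 0.5994 -0.2015  0.2315] F [-0.1  0.8  0.1] open 0.997
axes [[-0.001, -0.239, 0.971], [0.0, 0.971, 0.239], [-1.0, 0.0, -0.0]] jaw deg 13.82
shift [0.2723 1.8436 0.068 ]
turn [-0.002  -0.0003 -0.0003]
turn [ 1.998e+00 -4.000e-04  4.000e-04]
```

Request:
play_rows([
  [100,[0,0.1,0],[0,0,0]],
  [100,[0,0.2,0],[0,0,0]],
  [100,[0,0.3,0],[0,0,0]],
  [100,[0,0.4,0],[0,0,0]],
  [100,[0,0.5,0.03],[0,0,0]],
  [100,[0,0.6,0.05],[0,0,0]],
  [100,[0,0.7,0.07],[0,0,0]],
  [100,[0,0.8,0.07],[0,0,0]],
  [100,[0,0.9,0.07],[0,0,0]],
  [100,[0,1.0,0.07],[0,0,0]],
])

```text
time: 2.85
eef_pos: [0.5493, 0.0945, 0.2315]
tcp_rot: [-0.084, 0.702, 0.084, 0.702]
contact_force: [0.6, 0.3, -0.2]
opening: 1.002
```

Request:
play_rows([
  [90,[0,0.1,0],[0,0,0]],
  [80,[0.02,0.2,0],[0,0,0]],
  [70,[0.06,0.3,0],[0,0,0]],
  [65,[0.1,0.4,0],[0,0,0]],
  [65,[0.14,0.5,0],[0,0,0]],
  [65,[0.18,0.6,0],[0,0,0]],
  [65,[0.22,0.7,0],[0,0,0]],
  [65,[0.27,0.8,0],[0,0,0]],
  [65,[0.27,0.843,0],[0,0,0]],
  [65,[0.27,0.843,0],[0,0,0]],
])

```text
time: 3.68
eef_pos: [0.4886, 0.3408, 0.1493]
tcp_rot: [-0.085, 0.703, 0.085, 0.701]
contact_force: [0.1, -0.2, 0.3]
opening: 0.651
```

Run:
```python
from h import *
to([.487,.3405,.052],14)
t=cam("top")["color"];s=cam("scene")["color"]
cv2.imwrite("pics/z2.png",np.hstack([crop(t,110,210,100,125,4,1.6),crop(s,405,225,100,125,4,1.6)]))
```

```text
t 3.68 pos [0.4886 0.3408 0.1493] F [ 0.1 -0.2  0.3] open 0.651
axes [[-0.002, -0.239, 0.971], [-0.001, 0.971, 0.239], [-1.0, -0.0, -0.002]] jaw deg 13.83
shift [ 0.3245  0.0005 -0.0048]
turn [-0.0019 -0.0014  0.    ]
turn [1.9981e+00 1.0000e-04 2.2000e-03]
```

View pics/z2.png

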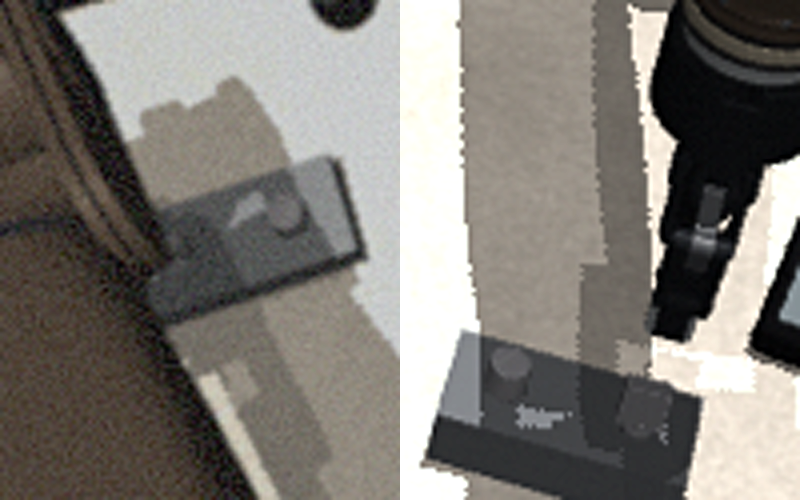

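The gripper is above the pin, with the tab at scene-crop (645,400) below the finger tips. Descending.

Request:
play_rows([
  [65,[0.06,0,-0.005],[0,0,0]],
  [65,[0.12,0,-0.005],[0,0,0]],
  [65,[0.18,0,-0.005],[0,0,0]],
  [65,[0.24,0,-0.005],[0,0,0]],
  [65,[0.29,0,-0.005],[0,0,0]],
  [65,[0.325,0,-0.005],[0,0,0]],
  [65,[0.325,0,-0.005],[0,0,0]],
])

```text
time: 4.37
eef_pos: [0.4882, 0.3366, 0.0511]
tcp_rot: [-0.084, 0.703, 0.083, 0.701]
contact_force: [-0.4, 0.3, -0.7]
opening: 0.651
```

Request:
play_rows([
  [40,[0,0,0],[0,0,0]],
  [30,[0,0,0],[0,0,0]],
  [20,[0,0,0],[0,0,0]],
  [15,[0,0,0],[0,0,0]],
  [10,[0,0,0],[0,0,0]],
  [0,[0,0,0],[0,0,0]],
  [0,[0,0,0],[0,0,0]],
  [0,[0,0,0],[0,0,0]],
  [0,[0,0,0],[0,0,0]],
], force=60)

```text
time: 5.12
eef_pos: [0.4895, 0.3388, 0.0542]
tcp_rot: [-0.084, 0.702, 0.084, 0.703]
contact_force: [-1.7, -1.0, 4.8]
opening: 0.101
```

Request:
play_rows([
  [0,[0,0,0],[0,0,0]],
  [0,[0,0,0],[0,0,0]],
])

```text
time: 5.28
eef_pos: [0.4894, 0.3388, 0.0542]
tcp_rot: [-0.084, 0.702, 0.084, 0.703]
contact_force: [-1.1, -0.5, 6.9]
opening: 0.094
```

Request:
play_rows([
  [0,[-0.02,0,0],[0,0,0]],
  [0,[-0.04,0,0],[0,0,0]],
  [0,[-0.06,0,0],[0,0,0]],
  [0,[-0.08,0,0],[0,0,0]],
  [0,[-0.08,0,0],[0,0,0]],
])

```text
time: 5.7
eef_pos: [0.4896, 0.339, 0.0785]
tcp_rot: [-0.084, 0.701, 0.084, 0.703]
contact_force: [0.0, -0.6, -0.8]
opening: 0.104
```

Request:
play_rows([
  [0,[-0.05,0,0],[0,0,0]],
  [0,[-0.1,0,0],[0,0,0]],
  [0,[-0.15,0,0],[0,0,0]],
  [0,[-0.2,0,0],[0,0,0]],
  [0,[-0.25,0,0],[0,0,0]],
  [0,[-0.3,0,0],[0,0,0]],
  [0,[-0.34,0,0],[0,0,0]],
  [0,[-0.34,0,0],[0,0,0]],
])

```text
time: 6.37
eef_pos: [0.4902, 0.3393, 0.1822]
tcp_rot: [-0.083, 0.7, 0.085, 0.704]
contact_force: [0.7, 0.7, -0.4]
opening: 0.101
```

Run:
```python
from h import *
p=[.5462,-.0126,.165];to(p,14)
t=cam("top");s=cam("scene");e=ctrl.get_state()["eef_pos"]
q=proj(s,e).round().astype(int);print(q,proj(s,e-[0,0,.04]))
x,y=q[0]-40,q[1]-50
cv2.imwrite("pics/z3.png",crop(s["color"],x,y,80,100,6,1.8));print(x,y)
```

```text
t 6.37 pos [0.4902 0.3393 0.1822] F [ 0.7  0.7 -0.4] open 0.101
axes [[0.005, -0.236, 0.972], [0.002, 0.972, 0.236], [-1.0, 0.001, 0.006]] jaw deg 13.62
shift [ 0.0553 -1.1839 -0.0953]
turn [-0.0042  0.0036 -0.0007]
turn [ 1.9958e+00 -1.2000e-03 -5.6000e-03]
[476 287] [472.06975592 300.36807103]
436 237
```

View pics/z3.png

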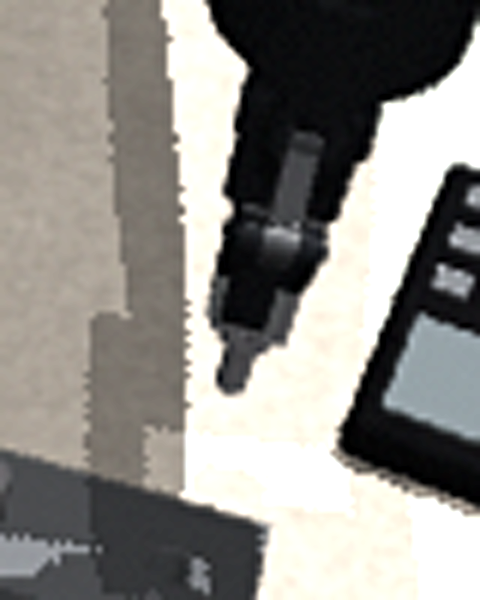

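The pin is held upright. Its foot is at crop (231,390), about 40 mm below the TCP and roughly 2–4 mm toward +tool y. I'll move over the wheel hole.

Request:
play_rows([
  [0,[0,-0.06,0],[0,0,0]],
  [0,[0,-0.15,-0.02],[0,0,0]],
  [0,[0,-0.25,-0.04],[0,0,0]],
  [0,[0,-0.35,-0.06],[0,0,0]],
  [0,[0,-0.45,-0.08],[0,0,0]],
  [0,[0,-0.55,-0.095],[0,0,0]],
  [0,[0,-0.65,-0.095],[0,0,0]],
  [0,[0,-0.75,-0.095],[0,0,0]],
  [0,[0,-0.85,-0.095],[0,0,0]],
  [0,[0,-0.95,-0.095],[0,0,0]],
])

```text
time: 7.3
eef_pos: [0.5273, 0.0534, 0.1772]
tcp_rot: [-0.084, 0.703, 0.084, 0.701]
contact_force: [-0.6, 0.4, -0.9]
opening: 0.101
```

Request:
play_rows([
  [0,[0,-0.07,0],[0,0,0]],
  [0,[0.02,-0.14,0],[0,0,0]],
  [0,[0.04,-0.2,0],[0,0,0]],
  [0,[0.055,-0.24,0],[0,0,0]],
  [0,[0.055,-0.24,0],[0,0,0]],
  [0,[0.055,-0.24,0],[0,0,0]],
])

```text
time: 7.8
eef_pos: [0.5443, -0.0151, 0.161]
tcp_rot: [-0.083, 0.703, 0.084, 0.701]
contact_force: [0.2, 0.9, 0.2]
opening: 0.1
```

Run:
```python
from h import *
p=[.5462,-.0126,.165];to(p,14)
s=cam("scene");t=cam("top");e=ctrl.get_state()["eef_pos"]
print(proj(s,e),proj(s,e-[0,0,.04]),proj(s,[.5462,-.0126,.108]))
cv2.imwrite("pics/z4.png",np.hstack([crop(s["color"],270,190,80,90,5,1.8),crop(t["color"],260,180,80,90,5,1.8)]))
```

```text
t 7.8 pos [ 0.5443 -0.0151  0.161 ] F [0.2 0.9 0.2] open 0.1
axes [[-0.003, -0.234, 0.972], [0.001, 0.972, 0.234], [-1.0, 0.002, -0.002]] jaw deg 13.56
shift [-0.0133  0.0066  0.008 ]
turn [-0.0049 -0.0015 -0.0011]
turn [ 1.9951e+00 -1.7000e-03  2.3000e-03]
[306.03752755 239.09588911] [306.20691262 252.25493612] [306.55882457 257.45059628]
```

View pics/z4.png

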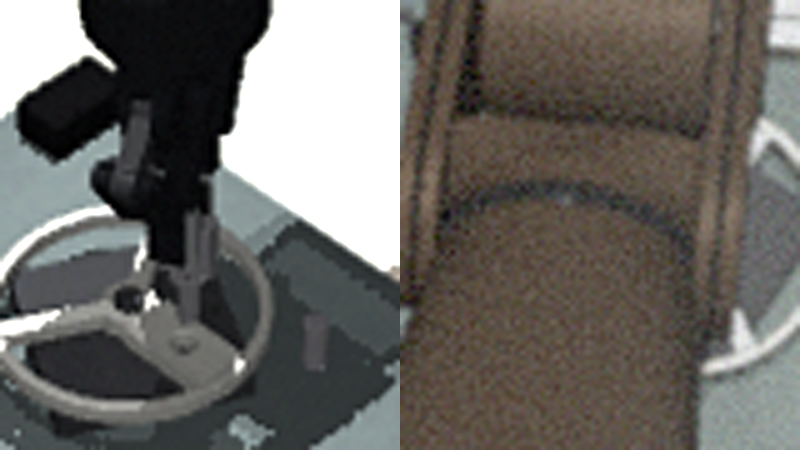

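The foot is at crop (188,316) and the hole at (185,346). Kinematics and the image agree that the foot needs about +2.4 mm in world x. I'll correct that and descend gently.

Request:
play_rows([
  [0,[0,-0.002,0.008],[0,0,0]],
  [0,[0.01,-0.002,0.008],[0,0,0]],
  [0,[0.02,-0.002,0.008],[0,0,0]],
  [0,[0.03,-0.002,0.008],[0,0,0]],
  [0,[0.035,-0.002,0.008],[0,0,0]],
  [0,[0.035,-0.002,0.008],[0,0,0]],
  [0,[0.035,-0.002,0.008],[0,0,0]],
])

```text
time: 8.48
eef_pos: [0.5474, -0.0151, 0.1516]
tcp_rot: [-0.084, 0.702, 0.084, 0.702]
contact_force: [-0.9, 0.0, -1.0]
opening: 0.097
```

Request:
play_rows([
  [0,[0.007,0,0],[0,0,0]],
  [0,[0.013,0,0],[0,0,0]],
  [0,[0.02,0,0],[0,0,0]],
  [0,[0.02,0,0],[0,0,0]],
  [0,[0.02,0,0],[0,0,0]],
])

```text
time: 8.9
eef_pos: [0.5474, -0.0152, 0.1456]
tcp_rot: [-0.084, 0.702, 0.084, 0.702]
contact_force: [-0.2, -0.1, -0.8]
opening: 0.104
```

Request:
play_rows([
  [0,[0.007,0,0],[0,0,0]],
  [0,[0.013,0,0],[0,0,0]],
  [0,[0.013,0,0],[0,0,0]],
  [0,[0.013,0,0],[0,0,0]],
])

```text
time: 9.23
eef_pos: [0.5474, -0.0152, 0.1417]
tcp_rot: [-0.084, 0.702, 0.084, 0.702]
contact_force: [0.8, -0.3, -0.6]
opening: 0.101
```

Request:
play_rows([
  [0,[0.007,0,0],[0,0,0]],
  [0,[0.01,0,0],[0,0,0]],
  [0,[0.01,0,0],[0,0,0]],
  [0,[0.01,0,0],[0,0,0]],
])

```text
time: 9.57
eef_pos: [0.5475, -0.0152, 0.1388]
tcp_rot: [-0.084, 0.702, 0.084, 0.702]
contact_force: [0.7, -0.4, -1.1]
opening: 0.102
```

Request:
play_rows([
  [0,[0.005,0,0],[0,0,0]],
  [0,[0.01,0,0],[0,0,0]],
  [0,[0.01,0,0],[0,0,0]],
  [0,[0.01,0,0],[0,0,0]],
])

```text
time: 9.9
eef_pos: [0.5477, -0.0152, 0.1362]
tcp_rot: [-0.084, 0.702, 0.084, 0.702]
contact_force: [-0.5, -0.6, 1.1]
opening: 0.102
```

Request:
play_rows([
  [0,[0.003,0,0],[0,0,0]],
  [0,[0.006,0,0],[0,0,0]],
  [0,[0.006,0,0],[0,0,0]],
  [0,[0.006,0,0],[0,0,0]],
])

```text
time: 10.23
eef_pos: [0.548, -0.0153, 0.136]
tcp_rot: [-0.084, 0.702, 0.084, 0.702]
contact_force: [-2.9, 0.1, 7.8]
opening: 0.102
```

Contact came at TCP z of about 0.136, which puts the foot 40 mm lower on the keeper at 0.096. That agrees with the grasp height, so the pin is through the wheel. Next I'll work out the arc.

Run:
```python
from h import *
j=np.radians(13.7);ty=np.array([-np.sin(j),np.cos(j)]);tz=np.array([np.cos(j),np.sin(j)])
a=np.radians(80.2)
f=lambda p:34*np.array([np.cos(a+p),np.sin(a+p)])
for p in np.r_[np.arange(0,1.25,.05)]:
    d=(f(p)-f(0))/300;print(round(p,2),(d@ty).round(4),(d@tz).round(4))
```

```text
0.0 0.0 0.0
0.05 0.0021 -0.0053
0.1 0.004 -0.0106
0.15 0.0056 -0.016
0.2 0.0069 -0.0215
0.25 0.0079 -0.0271
0.3 0.0087 -0.0327
0.35 0.0092 -0.0384
0.4 0.0094 -0.044
0.45 0.0093 -0.0497
0.5 0.0089 -0.0554
0.55 0.0083 -0.061
0.6 0.0074 -0.0666
0.65 0.0062 -0.0721
0.7 0.0047 -0.0776
0.75 0.0029 -0.083
0.8 0.0009 -0.0883
0.85 -0.0014 -0.0934
0.9 -0.0039 -0.0985
0.95 -0.0067 -0.1034
1.0 -0.0098 -0.1082
1.05 -0.013 -0.1129
1.1 -0.0165 -0.1173
1.15 -0.0202 -0.1216
1.2 -0.0242 -0.1257
```

Request:
play_rows([
  [0,[-0.004,0,0],[0,0,0]],
  [0,[-0.004,0.002,-0.005],[0,0,0]],
  [0,[-0.004,0.004,-0.011],[0,0,0]],
  [0,[-0.004,0.006,-0.016],[0,0,0]],
  [0,[-0.004,0.007,-0.022],[0,0,0]],
  [0,[-0.004,0.008,-0.027],[0,0,0]],
  [0,[-0.004,0.009,-0.033],[0,0,0]],
  [0,[-0.004,0.009,-0.033],[0,0,0]],
  [0,[-0.004,0.009,-0.033],[0,0,0]],
])

```text
time: 10.98
eef_pos: [0.5382, -0.0152, 0.1361]
tcp_rot: [-0.084, 0.701, 0.083, 0.703]
contact_force: [4.8, -2.1, 4.6]
opening: 0.099
```

Request:
play_rows([
  [0,[0,0.0005,-0.006],[0,0,0]],
  [0,[0,0.0005,-0.011],[0,0,0]],
  [0,[0,0.0005,-0.017],[0,0,0]],
  [0,[0,0,-0.022],[0,0,0]],
  [0,[0,0,-0.022],[0,0,0]],
  [0,[0,0,-0.022],[0,0,0]],
])

```text
time: 11.48
eef_pos: [0.5319, -0.0163, 0.1361]
tcp_rot: [-0.084, 0.701, 0.084, 0.703]
contact_force: [5.3, 0.4, 3.3]
opening: 0.101
```

Run:
```python
from h import *
to([.5,0,.136])
s=cam("scene")
cv2.imwrite("pics/z5.png",crop(s["color"],250,200,100,90,6,1.8))
```

```text
t 11.48 pos [ 0.5319 -0.0163  0.1361] F [5.3 0.4 3.3] open 0.101
axes [[0.003, -0.235, 0.972], [0.0, 0.972, 0.235], [-1.0, -0.0, 0.003]] jaw deg 13.59
shift [ 0.0002  0.0779 -0.0907]
```

View pics/z5.png

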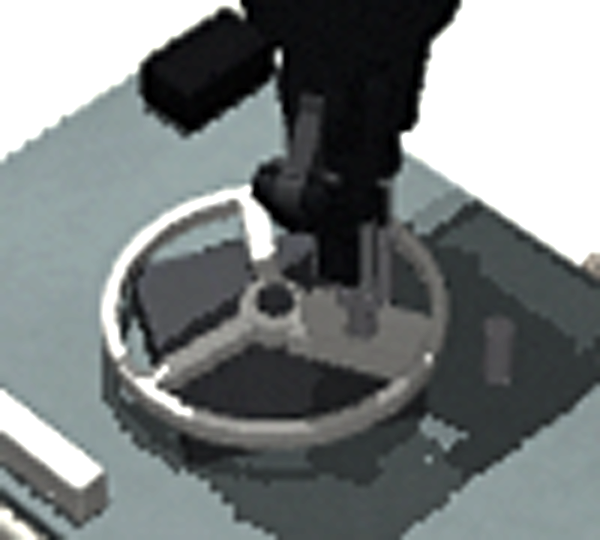

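The wheel has turned about 0.5 rad with the pin through the broad spoke at crop (362,325). Continuing with light pressure.

Request:
play_rows([
  [0,[0.003,-0.0006,-0.0056],[0,0,0]],
  [0,[0.003,-0.0015,-0.011],[0,0,0]],
  [0,[0.003,-0.0027,-0.0167],[0,0,0]],
  [0,[0.003,-0.0042,-0.022],[0,0,0]],
  [0,[0.003,-0.0042,-0.022],[0,0,0]],
  [0,[0.003,-0.0042,-0.022],[0,0,0]],
])

```text
time: 12.03
eef_pos: [0.5267, -0.0185, 0.1361]
tcp_rot: [-0.083, 0.7, 0.084, 0.704]
contact_force: [6.7, 1.7, 6.1]
opening: 0.103
```

Request:
play_rows([
  [0,[0.001,-0.0018,-0.0054],[0,0,0]],
  [0,[0.001,-0.0038,-0.0107],[0,0,0]],
  [0,[0.001,-0.006,-0.0158],[0,0,0]],
  [0,[0.001,-0.0086,-0.021],[0,0,0]],
  [0,[0.001,-0.0086,-0.021],[0,0,0]],
  [0,[0.001,-0.0086,-0.021],[0,0,0]],
])

```text
time: 12.53
eef_pos: [0.5214, -0.0218, 0.1361]
tcp_rot: [-0.082, 0.7, 0.084, 0.704]
contact_force: [6.7, 4.5, 5.9]
opening: 0.099
```

Request:
play_rows([
  [0,[0,-0.0028,-0.0049],[0,0,0]],
  [0,[0,-0.0059,-0.0097],[0,0,0]],
  [0,[0,-0.0059,-0.0097],[0,0,0]],
  [0,[0,-0.0059,-0.0097],[0,0,0]],
])

```text
time: 12.87
eef_pos: [0.5188, -0.0239, 0.1359]
tcp_rot: [-0.082, 0.7, 0.085, 0.704]
contact_force: [6.5, 5.1, 6.4]
opening: 0.099
```

Request:
play_rows([
  [0,[0,-0.0032,-0.0047],[0,0,0]],
  [0,[0,-0.0032,-0.0047],[0,0,0]],
  [0,[0,-0.0032,-0.0047],[0,0,0]],
])

```text
time: 13.12
eef_pos: [0.5173, -0.0251, 0.1357]
tcp_rot: [-0.082, 0.7, 0.085, 0.704]
contact_force: [5.7, 4.7, 7.5]
opening: 0.1
```

Request:
play_rows([
  [0,[0,-0.0035,-0.0044],[0,0,0]],
  [0,[0,-0.0035,-0.0044],[0,0,0]],
  [0,[0,-0.0035,-0.0044],[0,0,0]],
])

```text
time: 13.37
eef_pos: [0.5146, -0.0271, 0.134]
tcp_rot: [-0.083, 0.702, 0.085, 0.702]
contact_force: [4.7, 1.6, 2.6]
opening: 0.102
```

z dropped 2 mm and the force eased, so the pin has found the hole. Now pressing down gently.

Request:
play_rows([
  [0,[0.006,0,0],[0,0,0]],
  [0,[0.01,0,0],[0,0,0]],
  [0,[0.01,0,0],[0,0,0]],
  [0,[0.01,0,0],[0,0,0]],
])

```text
time: 13.7
eef_pos: [0.5141, -0.0279, 0.1304]
tcp_rot: [-0.083, 0.703, 0.084, 0.702]
contact_force: [3.6, 2.4, 0.1]
opening: 0.1
```

Request:
play_rows([
  [0,[0.006,0,0],[0,0,0]],
  [0,[0.012,0,0],[0,0,0]],
  [0,[0.017,0,0],[0,0,0]],
  [0,[0.017,0,0],[0,0,0]],
  [0,[0.017,0,0],[0,0,0]],
])

```text
time: 14.12
eef_pos: [0.5141, -0.0281, 0.1253]
tcp_rot: [-0.084, 0.703, 0.084, 0.702]
contact_force: [3.7, 3.0, -0.7]
opening: 0.099
```

Request:
play_rows([
  [0,[0.006,0,0],[0,0,0]],
  [0,[0.01,0,0],[0,0,0]],
  [0,[0.01,0,0],[0,0,0]],
  [0,[0.01,0,0],[0,0,0]],
])

```text
time: 14.45
eef_pos: [0.5143, -0.0281, 0.1226]
tcp_rot: [-0.084, 0.702, 0.084, 0.702]
contact_force: [2.7, 4.1, -0.1]
opening: 0.105
```

Request:
play_rows([
  [0,[0.004,0,0],[0,0,0]],
  [0,[0.007,0,0],[0,0,0]],
  [0,[0.007,0,0],[0,0,0]],
  [0,[0.007,0,0],[0,0,0]],
])

```text
time: 14.78
eef_pos: [0.5146, -0.028, 0.1221]
tcp_rot: [-0.084, 0.702, 0.084, 0.702]
contact_force: [-0.7, 4.3, 6.6]
opening: 0.101
```

The pin is seated: 14 mm of total travel, with 6.6 N on the collar. Releasing gradually and retreating.

Request:
play_rows([
  [0,[-0.005,0,0.004],[0,0,0]],
  [8,[-0.005,0,0.004],[0,0,0]],
  [14,[-0.005,0,0.004],[0,0,0]],
  [20,[-0.005,0,0.004],[0,0,0]],
  [30,[-0.005,0,0.004],[0,0,0]],
  [45,[-0.005,0,0.004],[0,0,0]],
  [45,[-0.005,0,0.004],[0,0,0]],
  [45,[-0.005,0,0.004],[0,0,0]],
], force=20)

```text
time: 15.45
eef_pos: [0.5157, -0.0282, 0.1223]
tcp_rot: [-0.084, 0.702, 0.084, 0.702]
contact_force: [0.6, -0.5, -0.9]
opening: 0.455
```

Request:
play_rows([
  [45,[-0.03,0,0],[0,0,0]],
  [45,[-0.08,0,0],[0,0,0]],
  [45,[-0.15,0,0],[0,0,0]],
  [45,[-0.25,0,0],[0,0,0]],
  [45,[-0.35,0,0],[0,0,0]],
  [45,[-0.45,0,0],[0,0,0]],
  [45,[-0.5,0,0],[0,0,0]],
  [45,[-0.5,0,0],[0,0,0]],
])

```text
time: 16.12
eef_pos: [0.5181, -0.0285, 0.2786]
tcp_rot: [-0.085, 0.699, 0.083, 0.705]
contact_force: [0.7, -0.3, -0.0]
opening: 0.451
```

Request:
play_rows([
  [45,[0,0.1,0],[0,0,0]],
  [45,[0,0.2,0],[0,0,0]],
  [45,[0,0.3,0],[0,0,0]],
  [45,[0,0.4,0],[0,0,0]],
  [45,[0,0.5,0],[0,0,0]],
  [45,[0,0.6,0],[0,0,0]],
  [45,[0,0.6,0],[0,0,0]],
  [45,[0,0.6,0],[0,0,0]],
])

```text
time: 16.78
eef_pos: [0.4724, 0.1479, 0.2712]
tcp_rot: [-0.085, 0.703, 0.085, 0.701]
contact_force: [0.1, -0.1, 0.3]
opening: 0.451
```

Run:
```python
from h import *
to([.5,0,.136])
s=cam("scene");t=cam("top")
cv2.imwrite("pics/z6.png",np.hstack([crop(s["color"],250,200,80,90,5,1.8),crop(t["color"],280,180,80,90,5,1.8)]))
cv2.imwrite("pics/s7.png",s["color"][:,:,::-1])
```

```text
t 16.78 pos [0.4724 0.1479 0.2712] F [ 0.1 -0.1  0.3] open 0.451
axes [[-0.002, -0.239, 0.971], [-0.001, 0.971, 0.239], [-1.0, -0.0, -0.002]] jaw deg 13.8
shift [ 0.4509 -0.5006 -0.0275]
```

View pics/z6.png

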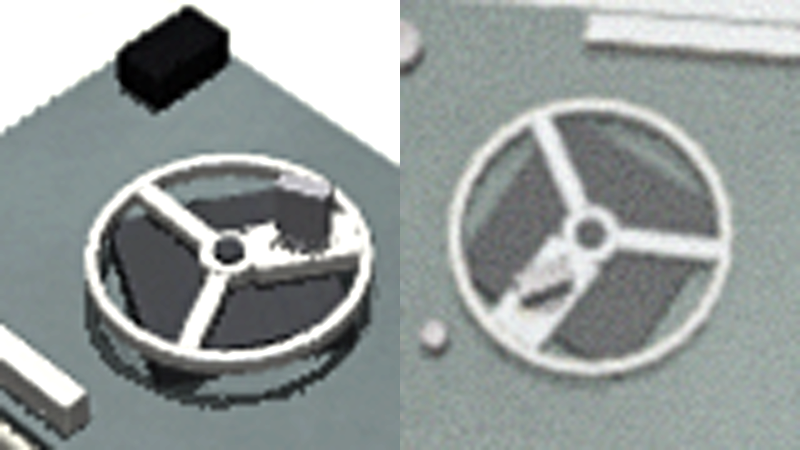

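View pics/s7.png

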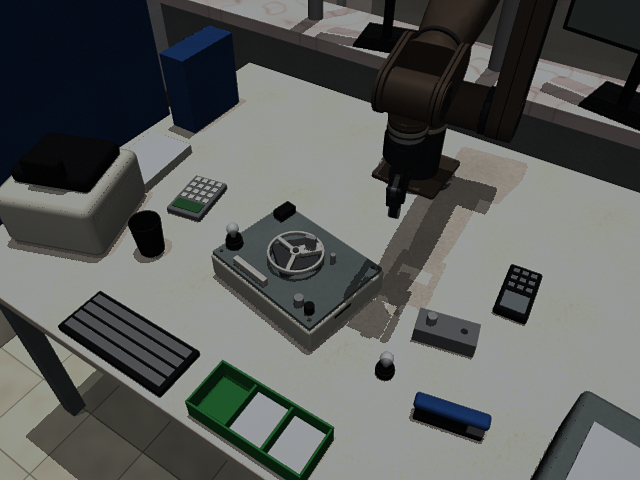

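The wheel is held turned with the pin standing in the broad spoke: tab top at scene-crop (306,186) and top-crop (545,270). The other objects are where they were. One height check, then hand in.

Run:
```python
from h import *
print(tri(cam("top"),(308.6,233.6),cam("scene"),(310.8,236.8)))
print(ctrl.sign_off())
```

```text
(array([ 0.51696889, -0.02229696,  0.14203689]), np.float64(0.0026336840912225255))
the job is handed in; nothing more can be done
None
```

The tension wheel is locked back at about 1.05–1.1 rad, held by the pin alone, and I handed the job in after about 17 s of robot time.

I took the flat-tab pin from the block and put it through the hole in the wheel's broad spoke until its foot rested on the keeper plate. Then I turned the wheel counter-clockwise under light pressure. The pin dropped into the keeper's hole at about 1.09 rad by the tool position, against about 1.06 rad estimated from the pictures beforehand. I pushed it home, opened the fingers and moved the arm clear.

- **Fully home:** the pin went down 14 mm from the keeper's face until the collar stopped it at about 7 N. After release the two cameras put the tab top at z = 0.142 m, the height expected with the collar on the wheel. Their two rays missed each other by 2.6 mm.
- **Wheel held:** in the pictures after release the wheel is still turned, with the pin upright in the broad spoke.
- **Forces:** the highest force reading I saw was about 9 N. Readings come only at the end of each move.
- **Other things:** they look unmoved in the last scene picture; I checked this by eye only.

No check failed.

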